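Park the casting centrifuge for loading

ROBOT

A 6-joint arm with a two-finger parallel gripper is mounted at the origin on a cart in front of the work surface, level with it; the furniture and walls round the work are solid. World frame = base frame: x ahead of the robot, y to its left, z up, the work surface at z = 0. Lengths are in m, angles in rad, forces in N, time in s.
With the tool pointing down it reaches from about 0.3 to 0.825 m from the base axis. Payload 5.4 kg.
Tool frame: the origin (TCP) lies between the finger pads; the fingertips stand 17 mm ahead of it and the grasp point (between the pads) lies 2 mm behind it; z points along the fingers, x is the direction in which the jaws open and shut, and the axes are right-handed (so a half turn about z gives the same grasp; the last joint's range is limited). The gripper opens to 92 mm and grips with 3 to 60 N. Pads are 20 mm wide; open, the fingers measure 128 mm over their backs; the gripper's body (75 mm by 189 mm) begins 69 mm behind the grasp point.
Start: joints at [-1.395, 0.158, 1.597, -0, 1.386, -0.21], TCP at [0.216, -0.533, 0.232] pointing down, gripper open.
Joint ranges: [-2.91, 2.91], [-0.94, 2.29], [0.18, 2.7], [-1.29, 4.43], [0.17, 2.64], [-3, 3]. Speed limits (rad/s): [2.57, 2.57, 3.14, 3.14, 3.14, 3.14].

INTERFACE

Orientations are given as a unit quaternion [w, x, y, z].
In Python, from station import ctrl gives the robot as it stands. Calls block until the motion is done:
- ctrl.goto(position, orientation): joint-space move of the TCP to a pose.
- ctrl.move_l(position, frame=None, rate=0.15): straight line of the TCP; frame=None keeps the orientation; rate is the mean speed in m/s.
- ctrl.set_joints(angles): joint-space move.
- ctrl.set_gripper(opening, effort=None): opening from 0.0 (shut) to 1.0 (fully open); effort is the grip in N (None keeps the last); returns when the fingers have stopped.
- ctrl.wait(seconds).
- ctrl.solve_ik(position, orientation): joint angles nearest the present ones, or None.
- ctrl.read_state(): the state.
- ctrl.snapshot(name): name is "side" or "top"; returns a dict with "color" (480x640x3 uint8, blue, green, red), "range_z" (480x640 float32, m along the optical axis (not along the pixel's ray), 0 where there is no reading), "vfov" (degrees; the focal length in pixels is half the picture's height over the tangent of half this angle, whatever the lens; pixels are square), "cx", "cy" (the principal point, pixels), "dist_coeffs" ([k1, k2, p1, p2, k3] as OpenCV has them; the pictures are not rectified), "world_to_cam" (4x4, takes a point from world to camera coordinates). Camera axes: x right, y up, looking along -z (the intrinsics and any distortion apply to the point x, -y, -z); pixel columns grow to the right and rows downward; lengths in m; the calibration is good to about 2 mm. A picture is of the moment at which its call begins.
A pose or a line that the arm cannot do raises ctrl.MotionError and nothing moves.
- ctrl.job_done(): hands the job in, once; it reports no verdict.
Trained networks look in the newest picture that a camera, given by its name, has taken for a name from the list of things; names that differ only in an ending like _2 or _b are one class to them, and where a whole thing is asked for, a point or a joint stands for the part that bears it (a point fixed in the world has none). Each returns a list of dicts, best first, with "confidence" (0 to 1); they miss things now and then, are a little off and sometimes report something else, mostly with a low value. They report only what shows in the picture. A call takes as long as a camera call. They do not tell look-alikes from the thing itself.
- ctrl.find_in(label, camera): "uv" ([column, row] in pixels, amid what is visible of it).
- ctrl.place_of(label, camera): "uv" ([column, row] in pixels: a listed point, or the origin of a listed thing).
The state is a dict: "time_s": time; "joint_positions": joint angles; "joint_velocities": joint speeds; "joint_torque": joint torques, N m; "tcp_pos": TCP position; "ee_rot": TCP orientation; "contact_force": force on the tool from outside, world axes, zero at the start; "wrist_torque": the same for the moment, N m; "opening": opening from 0.0 (shut) to 1.0 (fully open).
Only numpy, scipy, OpenCV 4.12 (cv2) and the standard library are available. Lean on these libraries where they do the work, as an engineer would, in place of code of your own. Each camera call takes 0.05 s, during which the arm holds its last target.

TASK

Park the casting centrifuge for loading: pushing gently with a fingertip and never gripping any of it, turn its long beam until the nose at the crucible end points straight at the upright loading post, and leave it there. Then push the brake lever by its upright grip round towards the machine, right up to its stop. Leave the other things on the bench where they are.

Things in the scene. Friction and masses are not known exactly. Their poses are not given: they have to be found in the camera images.
- machine: The casting centrifuge, bolted to the bench. Its grey round base (radius 112 mm at the foot, drum radius 80 mm and 48 mm high) carries a beam that turns freely about a vertical axis; origin on that axis at bench height, z up. A low grey housing (22 mm high) runs 0.26 m out along the machine's own -y to the brake lever.
- beam (a joint): Angle of the beam about the vertical axis (rad): 0 with the crucible end along the machine's own +x, growing counter-clockwise seen from above. Turns either way (-6.3 to 6.3) against 0.12 N m friction; stays where it is left. The beam is a steel bar 18 mm wide, its underside 78 and top 92 mm above the bench; hub 52 mm across, 112 mm high.
- nose (a point): Tip of the nose, an 8 mm square pointer at the crucible end of the beam, 165 mm from the axis, 85 mm above the bench; moves with the beam. Inboard of it (30 to 142 mm from the axis) the beam carries an upright crucible and a lying casting ring, up to 57 mm wide, from 72 up to 135 mm high.
- weight_end (a point): Outer end of the bar, 145 mm from the axis, opposite the nose, 85 mm high; moves with the beam. Inboard of it is the round counterweight (110 to 140 mm from the axis, 46 mm across, 62 to 108 mm high) and its nut (from 103 mm). Between hub and nut (30 to 100 mm) the bare bar can be pushed on either side; nothing under it is higher than 48 mm.
- index: The loading post's foot: a flat steel strip at the base (6 mm high); fixed for the run. Its origin lies on the machine's axis at bench height and its x axis points at the post.
- post (a point): The upright loading post, a 10 mm steel pin with a pointed cap, 108 mm high, fixed 188 mm from the machine's axis (23 mm beyond the circle of the nose); this point is on its centre line 85 mm above the bench.
- brake (a joint): Angle of the brake lever about its vertical pivot (rad): 0 to 0.15 at the start, lever along the machine's own -x; grows as the lever swings towards the machine (clockwise seen from above); 0.9 at its stop, a small pin on the housing. Light friction (0.08 N m), stays where it is left.
- brake_grip (a point): Centre of the brake lever's upright grip, a black pin 15 mm across with a 22 mm ball on top (117 mm high), 80 mm from the pivot; this point is 90 mm above the bench and moves with the lever. The pin can be pushed between 45 and 95 mm height.
- brake_pivot (a point): Axis of the brake lever's pivot, 260 mm from the machine's axis towards its own -y; 42 mm above the bench; fixed for the run.
- cast_full: Bystander: plaster dental cast, 53x71x27 mm, loose on the left of the machine.
- bur_box: Bystander: flat box of burs, 63x105x47 mm, loose, behind and to the right of the machine.
- tweezers: Bystander: steel tweezers, 14x150x9 mm, lying loose in front of the machine, to the right.
- pliers: Bystander: pliers with red handles, 54x168x13 mm, lying loose in front of the machine, to the left.
There are look-alikes about, which are no part of the job. Of the things shaped like the index, the steel one is meant.

How it is judged:
On the way, in this order (a step that is already met when the one before it is completed fails the run):
1. the nose of the beam points at the loading post and the beam is at rest (y of nose in the frame of index between -0.012 and 0.012 m and x of nose in the frame of index above 0.1 m and velocity of joint beam between -0.1 and 0.1 rad/s), for 0.3 s.
2. the brake lever is pushed to its stop (value of joint brake above 0.78 rad), for 0.2 s.
At the end, for the whole second after the job is handed in: The nose at the crucible end is within 12 mm, sideways, of the line from the machine's axis to the post, on the post's side; the beam is at rest; the brake lever stands at 0.78 rad or more of its 0.9 rad (all of step 1 and value of joint brake above 0.78 rad); the robot touches nothing.
It fails at once if the machine is gripped or shoved hard (more than 35 N from the fingers) (contact force between the fingers and machine above 35 N).
It fails at once if a bystander is moved more than 25 mm or lifted (distance of any of cast_full, bur_box, tweezers, pliers from where it was at the start of the episode above 0.025 m).
It also fails if it takes over 58 s, if anything falls off the work surface, if the arm or the gripper's body presses on something with over 40 N, if the wrist force passes 120 N, or if a joint passes its speed limit or range.

## Working session

There is one attempt and no reset: what is moved stays moved. The work goes in short steps, each a Python script; the robot and the scene stay as the last script left them, time stands still between calls to the robot, and variables do not carry over. Pictures are saved under pics/ and viewed, and the job is handed in when it is done.

```bash
ls; mkdir -p pics
cat > h.py <<'E'
import numpy as np, cv2
from station import ctrl
def snap(n,fn=None):
    s=ctrl.snapshot(n)
    if fn: cv2.imwrite('pics/'+fn,s['color'])
    return s
def K(s):
    f=240/np.tan(np.radians(s['vfov'])/2)
    return np.array([[f,0,s['cx']],[0,f,s['cy']],[0,0,1.]]),np.array(s['dist_coeffs'],float)
def ray(s,uv):
    k,d=K(s)
    p=cv2.undistortPoints(np.array([[uv]],float),k,d)[0,0]
    T=np.linalg.inv(s['world_to_cam']); 
    dr=T[:3,:3]@np.array([p[0],-p[1],-1.])
    return T[:3,3],dr
def at_z(s,uv,z):
    o,d=ray(s,uv); return o+d*(z-o[2])/d[2]
def at_depth(s,uv):
    o,d=ray(s,uv); u,v=int(round(uv[0])),int(round(uv[1])); return o+d*s['range_z'][v,u]
def proj(s,P):
    k,d=K(s); c=(s['world_to_cam']@np.append(P,1))[:3]
    q=np.array([[c[0],-c[1],-c[2]]]); return cv2.projectPoints(q,np.zeros(3),np.zeros(3),k,d)[0][0,0]
E
python3 - <<'E'
from h import *
for c in('side','top'):
    s=snap(c,c+'0.png'); print(c,np.round(np.linalg.inv(s['world_to_cam'])[:3,3],3),s['vfov'])
    for l in('machine','index'):
        for r in ctrl.place_of(l,c)[:3]: print(l,r,at_z(s,r['uv'],0).round(3))
    for l,z in(('nose',.085),('weight_end',.085),('post',.085),('brake_grip',.09),('brake_pivot',.042)):
        for r in ctrl.place_of(l,c)[:3]: print(l,np.round(r['uv'],1),round(r['confidence'],2),at_z(s,r['uv'],z).round(3))
    for l in('cast_full','bur_box','tweezers','pliers'):
        for r in ctrl.place_of(l,c)[:2]: print(l,np.round(r['uv'],1),round(r['confidence'],2),at_z(s,r['uv'],0.01).round(3))
print(ctrl.read_state())
E
```

```text
pics
side [0.042 0.901 0.883] 48.84153563307997
machine {'uv': [360.6, 270.6], 'confidence': 0.61} [ 0.531  0.041 -0.   ]
nose [302.4 221.7] 0.94 [0.703 0.047 0.085]
nose [316.4 352.8] 0.59 [0.431 0.373 0.085]
weight_end [414.2 267.4] 0.67 [0.388 0.047 0.085]
post [428.  283.5] 0.96 [0.339 0.078 0.085]
post [223.8 317.1] 0.76 [0.643 0.403 0.085]
post [381.4 373.4] 0.64 [0.304 0.346 0.085]
brake_grip [440.6 207.4] 0.91 [ 0.436 -0.198  0.09 ]
brake_pivot [416.2 209.1] 0.55 [ 0.512 -0.22   0.042]
cast_full [253.1 300. ] 0.63 [0.68  0.278 0.01 ]
bur_box [360.4 207.7] 0.75 [ 0.667 -0.18   0.01 ]
tweezers [436.3 267.2] 0.68 [ 0.375 -0.064  0.01 ]
pliers [316.1 349.5] 0.67 [0.474 0.316 0.01 ]
top [0.418 0.104 1.458] 47.99126721028173
machine {'uv': [338.7, 260.4], 'confidence': 0.8} [0.543 0.045 0.   ]
machine {'uv': [237.5, 284.7], 'confidence': 0.39} [0.475 0.319 0.   ]
index {'uv': [329.2, 334.0], 'confidence': 0.66} [0.345 0.07  0.   ]
nose [337.2 199.1] 0.88 [0.695 0.053 0.085]
weight_end [341.  318.7] 0.62 [0.388 0.042 0.085]
post [199.8 218.6] 0.76 [0.641 0.409 0.085]
post [328.5 335
[... 552 characters left out ...]
ns': array([-1.39513673e+00,  1.58390955e-01,  1.59700532e+00, -1.00789142e-05,
        1.38623296e+00, -2.10110763e-01]), 'joint_velocities': array([-1.87894891e-05, -7.33274759e-04,  9.02166679e-04, -7.32767103e-04,
        4.40788537e-04,  1.24680696e-03]), 'joint_torque': array([ 1.38074010e-03, -3.85579419e+01, -3.22359645e+01,  7.02444278e-02,
        3.05209297e-02, -6.59967100e-06]), 'tcp_pos': array([ 0.21632368, -0.53272527,  0.23160356]), 'ee_rot': array([-9.71264026e-06,  8.29540447e-01, -5.58446637e-01, -1.62718430e-05]), 'contact_force': array([-0.58094083,  0.36725663, -0.16247275]), 'wrist_torque': array([ 0.03792101,  0.00731391, -0.01288389]), 'opening': 0.9997656219654588}
```

View pics/top0.png

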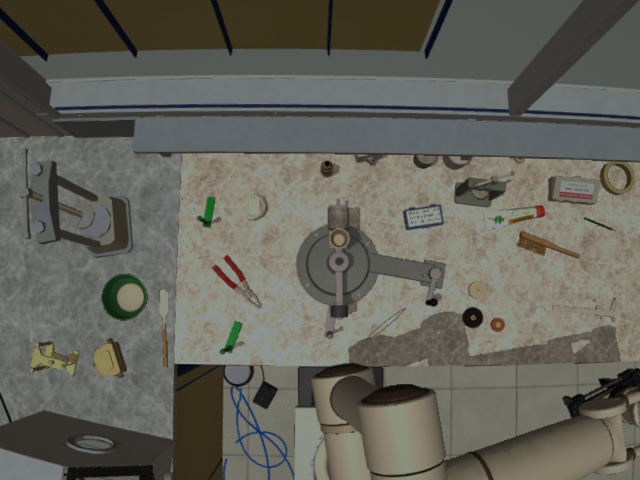

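View pics/side0.png

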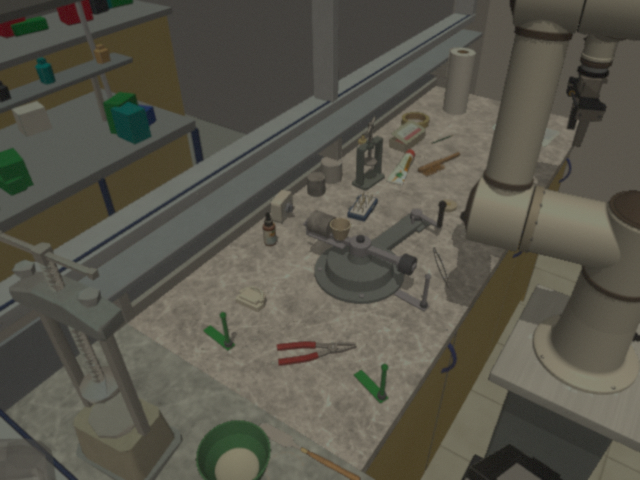

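The top picture shows the machine hub at about (338,262) and the nose/crucible end at about (338,200), pointing away from the robot. The steel post is at about (330,334) on the robot's side, and the brake grip at (432,301). The green index look-alikes are at (205,210) and (231,335). I'll measure the key points more closely.

Run:
```python
from h import *
s=snap('top'); c=s['color'][180:360,280:460]
cv2.imwrite('pics/topz.png',cv2.resize(c,None,fx=3.3,fy=3.3,interpolation=cv2.INTER_CUBIC))
for n,uv in (('hub',(338,262)),('nose',(337,199)),('post',(327,335)),('ball',(433,301))):
    print(n,at_depth(s,uv).round(3))
s2=snap('side'); c=s2['color'][180:320,270:460]
cv2.imwrite('pics/sidez.png',cv2.resize(c,None,fx=4,fy=4,interpolation=cv2.INTER_CUBIC))
for n,uv in (('hub',(361,240)),('ball',(441,203)),('postcap',(427,276))):
    print(n,at_depth(s2,uv).round(3))
```

```text
hub [0.53  0.051 0.112]
nose [0.695 0.054 0.089]
post [0.348 0.077 0.1  ]
ball [ 0.433 -0.186  0.117]
hub [0.525 0.056 0.11 ]
ball [ 0.43  -0.179  0.117]
postcap [0.345 0.074 0.1  ]
```

View pics/topz.png

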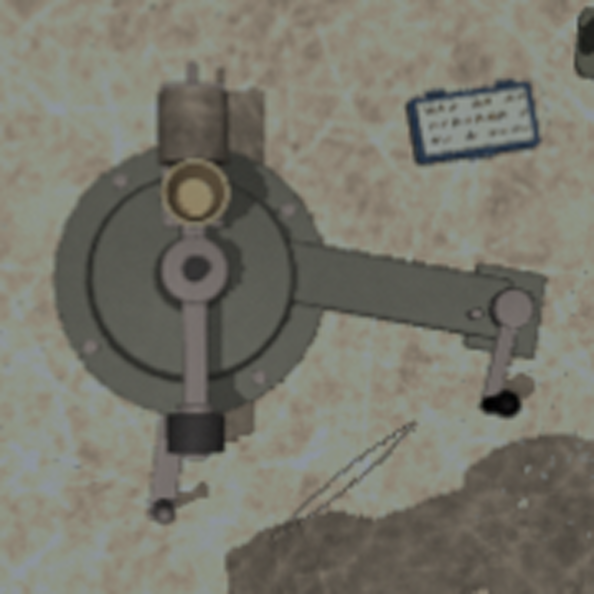

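View pics/sidez.png

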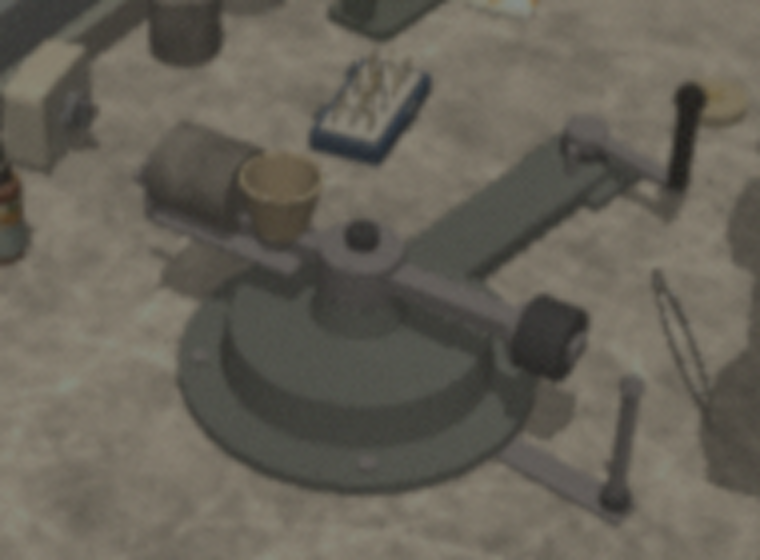

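```bash
cat >> h.py <<'E'
C=np.array([.531,.048]); R=.068; ZT=.083
def q(phi): return [0,np.cos(phi/2),np.sin(phi/2),0]
A0,A1=np.radians(181),np.radians(352)
def pose(a,gap=0):
    "pose of the tool with bar (weight end) at angle a, rad"
    off=np.radians(-14)*np.clip((a-A0)/(A1-A0),0,1)
    d=.009+.010*np.cos(off)+.018*abs(np.sin(off))+gap
    p=C+R*np.array([np.cos(a),np.sin(a)])-d*np.array([-np.sin(a),np.cos(a)])
    return p,q(a-np.pi+off)
E
python3 - <<'E'
from h import *
s=snap('top')
print('hub',at_z(s,(339.1,261.2),.112),'post',at_z(s,(329.1,334.8),.105),'nose',at_z(s,(338.2,199.5),.085),'ball',at_z(s,(432.5,302),.117),'piv',at_z(s,(435.2,273.3),.05))
ctrl.set_gripper(0.0,20)
p,o=pose(A0,.02)
print(p,ctrl.solve_ik([*p,.25],o))
p1,o1=pose(A1); print(p1,ctrl.solve_ik([*p1,ZT],o1))
ctrl.goto([*p,.25],o)
st=ctrl.read_state(); print(st['time_s'],st['tcp_pos'],st['joint_positions'],st['opening'])
s=snap('side','side1.png'); snap('top','top1.png')
E
```

```text
hub [0.53154879 0.04865964 0.112     ] post [0.34829816 0.07234858 0.105     ] nose [0.69422717 0.05044955 0.085     ] ball [ 0.43053727 -0.18503993  0.117     ] piv [ 0.50649537 -0.20765661  0.05      ]
[0.46232971 0.0858073 ] [-7.43218684e-02 -1.33502032e-01  1.85515472e+00 -4.44089210e-16
  1.41993996e+00 -9.17751609e-02]
[0.59512924 0.01570307] [-1.76405855e-01  3.64356522e-01  1.65991403e+00 -4.44089210e-16
  1.11732210e+00 -2.93402607e+00]
5.0667 [0.46254293 0.08514903 0.24999875] [-7.56034502e-02 -1.33234081e-01  1.85491641e+00 -1.91202062e-04
  1.41987894e+00 -9.17529404e-02] 0.001135839864379019
```

View pics/side1.png

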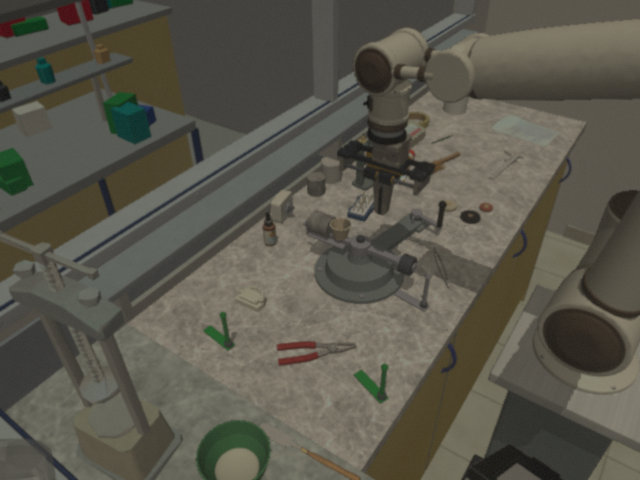

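The closed fingers at about (383,190) are hovering above the drum, and nothing has been touched. I'll lower them beside the bar on its +y side and start pushing.

```bash
sed -i 's/radians(-14)/radians(-20)/' h.py
python3 - <<'E'
from h import *
p,o=pose(A0,.02)
ctrl.move_l([*p,ZT],frame=o,rate=.12)
st=ctrl.read_state(); print(st['time_s'],st['tcp_pos'],st['contact_force'])
for a in np.radians([181,193,205,217]):
    p,o=pose(a); ctrl.move_l([*p,ZT],frame=o,rate=.05)
    st=ctrl.read_state(); print(round(np.degrees(a)),st['time_s'],st['tcp_pos'].round(4),st['contact_force'].round(1))
snap('side','side2.png'); s=snap('top','top2.png')
cv2.imwrite('pics/top2z.png',cv2.resize(s['color'][180:360,240:460],None,fx=3.3,fy=3.3))
print([(r,at_z(s,r['uv'],.085)) for r in ctrl.place_of('nose','top')[:2]])
E
```

```text
6.7083 [0.46299735 0.08576453 0.08374869] [0.03376931 0.70031183 0.0099932 ]
181 7.2583 [0.4627 0.0655 0.083 ] [-0.5  0.1  0.7]
193 7.6917 [0.4604 0.0517 0.083 ] [0.2 0.8 0.3]
205 8.1333 [0.461  0.0375 0.083 ] [-0.7  0.1  0.2]
217 8.575 [0.4644 0.0235 0.083 ] [-0.2 -0.3  0.2]
[({'uv': [298.9, 207.4], 'confidence': 0.62}, array([0.67243805, 0.15208498, 0.085     ]))]
```

View pics/side2.png

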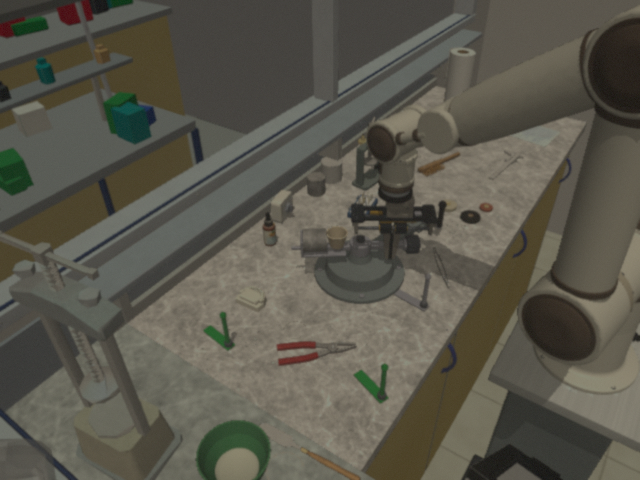

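View pics/top2z.png

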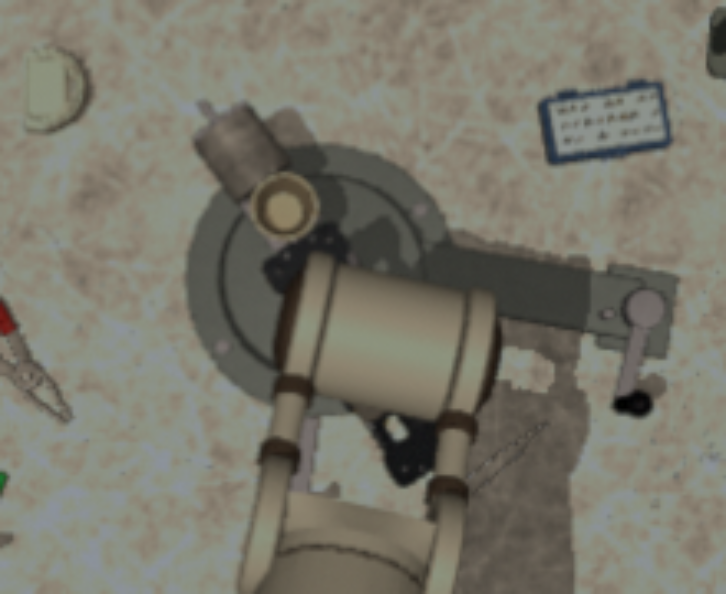

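The nose has turned to about 36° (zoom pixel (205,108)), which matches the command. I'll carry on round to just short of the post.

Run:
```python
from h import *
for a in np.radians([229,241,253,265,277,289,301,313,325,335,342]):
    p,o=pose(a); ctrl.move_l([*p,ZT],frame=o,rate=.05)
    st=ctrl.read_state(); print(round(np.degrees(a)),st['time_s'],st['contact_force'].round(1),st['joint_positions'][5].round(2))
snap('side','side3.png'); s=snap('top','top3.png')
cv2.imwrite('pics/top3z.png',cv2.resize(s['color'][180:360,240:460],None,fx=3.3,fy=3.3))
for c in('top','side'):
  s=snap(c)
  for l in('nose','post'):
    for r in ctrl.place_of(l,c)[:2]: print(c,l,r,at_z(s,r['uv'],.085)[:2].round(4))
```

```text
229 9.1667 [-0.   0.1  0. ] -0.99
241 9.6083 [ 0.4  0.2 -0.5] -1.19
253 10.05 [-0.  -0.3  0. ] -1.39
265 10.4917 [-0.3 -0.   0.3] -1.59
277 10.9333 [-0.2  1.4 -0.9] -1.77
289 11.375 [-0.7 -0.6 -0. ] -1.95
301 11.8167 [-0.9 -0.8  0.7] -2.13
313 12.2583 [-0.4 -0.4  0.1] -2.3
325 12.7 [-0.2  0.2  0.1] -2.46
335 13.1 [-0.1 -0.7 -0. ] -2.6
342 13.425 [ 0.3 -0.5  0.2] -2.69
top nose {'uv': [316.5, 322.3], 'confidence': 0.88} [0.3784 0.1039]
top post {'uv': [197.4, 218.8], 'confidence': 0.72} [0.6405 0.4156]
top post {'uv': [222.4, 353.2], 'confidence': 0.58} [0.2976 0.3409]
side nose {'uv': [409.4, 282.2], 'confidence': 0.6} [0.3746 0.0973]
side post {'uv': [424.7, 283.7], 'confidence': 0.86} [0.3445 0.083 ]
side post {'uv': [383.2, 369.8], 'confidence': 0.81} [0.3054 0.3368]
```

View pics/side3.png

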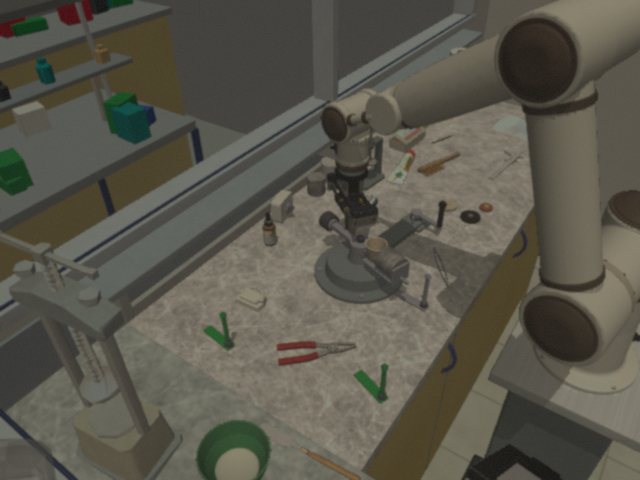

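View pics/top3z.png

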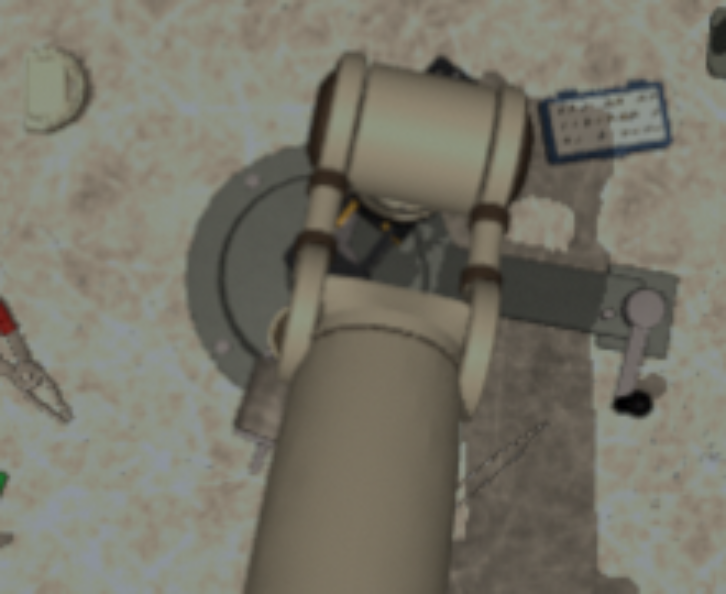

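The nose is at about 161° (zoom pixel (260,455)) and the post is at about 172°. I'll make the last stretch slowly, back off, lift and measure with a clear view.

Run:
```python
from h import *
for a in np.radians([348,352.3]):
    p,o=pose(a); ctrl.move_l([*p,ZT],frame=o,rate=.03)
ctrl.wait(.3)
p,o=pose(np.radians(352.3),.025); ctrl.move_l([*p,ZT],frame=o,rate=.08)
ctrl.move_l([*p,.2],frame=o,rate=.2)
st=ctrl.read_state(); print(st['time_s'],st['tcp_pos'],st['contact_force'].round(1))
# swing aside, above the brake side
ctrl.goto([.45,-.30,.22],q(np.radians(60)))
st=ctrl.read_state(); print(st['time_s'],st['tcp_pos'],st['joint_positions'].round(2))
for c in('top','side'):
  s=snap(c,c+'4.png')
  if c=='top': cv2.imwrite('pics/top4z.png',cv2.resize(s['color'][200:350,270:460],None,fx=4,fy=4,interpolation=cv2.INTER_CUBIC))
  else: cv2.imwrite('pics/side4z.png',cv2.resize(s['color'][180:320,270:460],None,fx=4,fy=4,interpolation=cv2.INTER_CUBIC))
  for l,z in(('nose',.085),('weight_end',.085),('post',.085),('brake_grip',.09),('brake_pivot',.042)):
    for r in ctrl.place_of(l,c)[:3]: print(c,l,r,at_z(s,r['uv'],z)[:2].round(4))
```

```text
16.0417 [ 0.59100257 -0.00989605  0.19866708] [-0.4 -0.   0.5]
17.2667 [ 0.45018108 -0.29918183  0.21925804] [-0.81  0.08  1.71  0.    1.36 -1.86]
top nose {'uv': [324.4, 323.4], 'confidence': 0.62} [0.3758 0.084 ]
top weight_end {'uv': [352.0, 206.5], 'confidence': 0.65} [0.6761 0.0146]
top post {'uv': [221.8, 352.9], 'confidence': 0.79} [0.2983 0.3425]
top post {'uv': [330.0, 336.7], 'confidence': 0.66} [0.3425 0.0696]
top post {'uv': [196.2, 218.9], 'confidence': 0.52} [0.6402 0.4188]
top brake_grip {'uv': [431.1, 300.9], 'confidence': 0.69} [ 0.4336 -0.1873]
top brake_pivot {'uv': [432.8, 271.3], 'confidence': 0.81} [ 0.5123 -0.203 ]
side nose {'uv': [419.0, 276.9], 'confidence': 0.78} [0.3648 0.07  ]
side nose {'uv': [318.2, 219.6], 'confidence': 0.5} [0.675  0.0177]
side nose {'uv': [415.0, 210.9], 'confidence': 0.23} [ 0.4872 -0.1531]
side post {'uv': [422.3, 279.7], 'confidence': 0.92} [0.3546 0.0742]
side post {'uv': [223.5, 318.0], 'confidence': 0.92} [0.6419 0.4055]
side post {'uv': [380.8, 374.6], 'confidence': 0.72} [0.3037 0.3487]
side brake_grip {'uv': [440.2, 210.1], 'confidence': 0.58} [ 0.4317 -0.186 ]
side brake_pivot {'uv': [414.7, 208.1], 'confidence': 0.95} [ 0.518  -0.2215]
```

View pics/top4z.png

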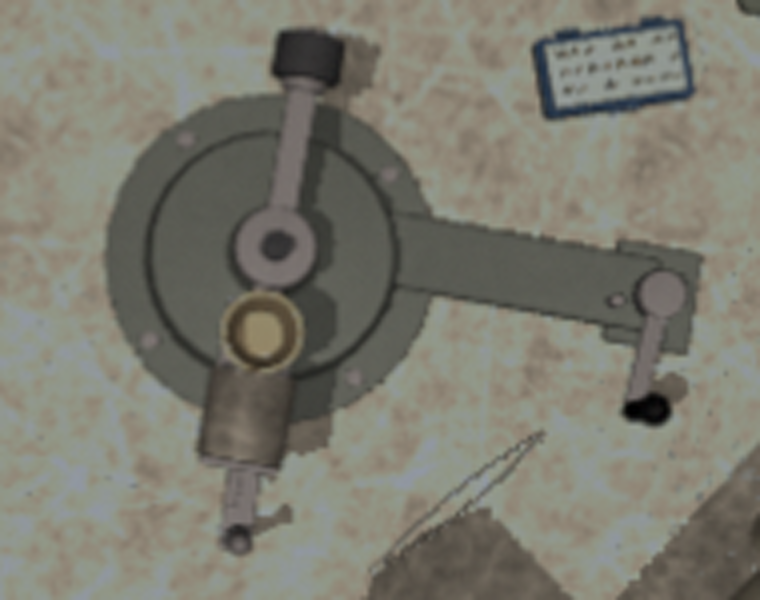

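View pics/side4z.png

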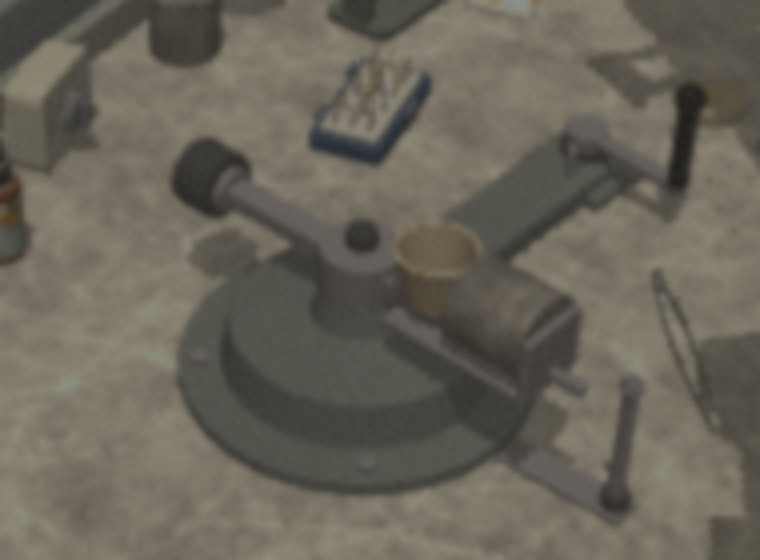

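Run:
```python
from h import *
s=snap('top'); f=lambda u,v,z: at_z(s,(270+(u+.5)/4-.5,200+(v+.5)/4-.5),z)[:2]
hub=f(275,245,.112); cw=f(310,57,.104); bar=f(298,100,.092); cru=f(262,332,.135); post=f(237,536,.105); ring=f(244,412,.125)
print(hub,post)
deg=lambda v: np.degrees(np.arctan2(v[1],v[0]))%360
for c in (hub,C,(hub+C)/2):
  print('cw',deg(c-cw),'bar',deg(c-bar),'cru',deg(cru-c),'ring',deg(ring-c),'post',deg(post-c))
for zc in(.52,.6,.68): pass
s=snap('side')
g=lambda u,v,z: at_z(s,(270+(u+.5)/4-.5,180+(v+.5)/4-.5),z)[:2]
hub=g(362,232,.118); nose=g(580,386,.085); post=g(632,380,.107)
print('side',hub,nose,post,deg(nose-C),deg(post-C),deg(nose-hub),deg(post-hub))
```

```text
[0.53235048 0.05047993] [0.35120074 0.0729279 ]
cw 169.60996832445954 bar 170.92103266262512 cru 171.14783445184452 ring 169.62043844539104 post 172.93595406255642
cw 170.85076018997202 bar 172.4904612822611 cru 168.39150627980183 ring 168.15968888822454 post 172.106663088768
cw 170.23265148050405 bar 171.70971807286665 cru 169.78066393457422 ring 168.89299259473248 post 172.5224660513843
side [0.5265692  0.05834641] [0.37406029 0.07314148] [0.34354933 0.07594854] 170.89864230642087 171.51977731805508 174.45900580832017 174.506412394315
```

Run:
```python
from h import *
c0=np.array([.5318,.0490])
for cam,(x0,y0,w,h) in (('top',(305,295,50,50)),('side',(395,255,50,50))):
    s=snap(cam); im=s['color'][y0:y0+h,x0:x0+w]; k=11
    im=cv2.convertScaleAbs(cv2.resize(im,None,fx=k,fy=k,interpolation=cv2.INTER_NEAREST),alpha=1.7)
    a=im.copy()
    for ang,col in((168,(0,0,255)),(170,(0,255,0)),(172,(255,0,0)),(174,(0,255,255))):
        u=np.array([np.cos(np.radians(ang)),np.sin(np.radians(ang))])
        P=[proj(s,np.append(c0+r*u,.085)) for r in(.145,.165,.188)]
        P=[tuple(int(v) for v in ((p-[x0,y0]+.5)*k)) for p in P]
        cv2.line(a,P[0],P[1],col,1); cv2.circle(a,P[2],3,col,1)
    cv2.imwrite(f'pics/{cam}5o.png',np.hstack([im,a])[:, :] if False else cv2.resize(np.hstack([im[:,:],a]),(800,400)))
```

```text
(no output)
```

View pics/top5o.png

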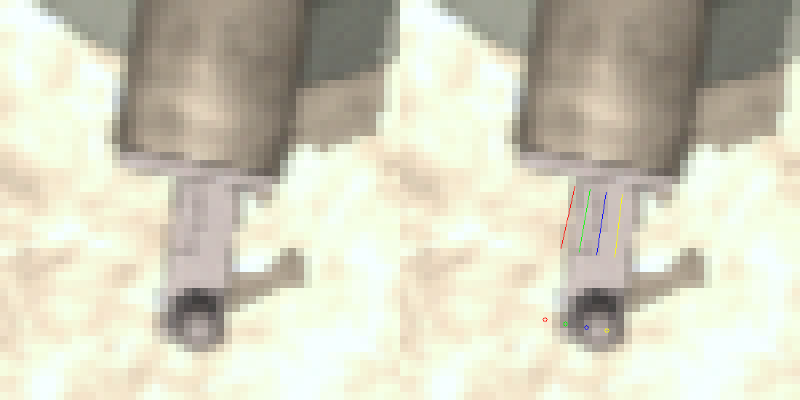

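View pics/side5o.png

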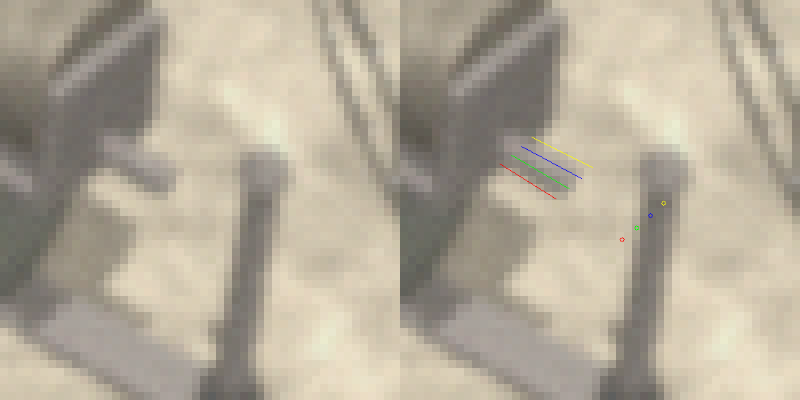

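In the 8x crops the nose centreline lies on the 170° line in both views. The post centre is at about 172.8°, so the nose is roughly 2.5° (7 mm) short. That's inside the ±12 mm band, but I'll nudge it on to centre it.

Run:
```python
from h import *
_,o=pose(A1)
p,_=pose(np.radians(352.3),.025)
ctrl.goto([*p,.2],o); ctrl.move_l([*p,ZT],frame=o,rate=.15)
p,_=pose(np.radians(350.5),.0); ctrl.move_l([*p,ZT],frame=o,rate=.08)
p,_=pose(np.radians(354.9),.0); ctrl.move_l([*p,ZT],frame=o,rate=.02)
ctrl.wait(.2)
p,_=pose(np.radians(352.3),.025); ctrl.move_l([*p,ZT],frame=o,rate=.08)
ctrl.move_l([*p,.2],frame=o,rate=.2)
ctrl.goto([.40,-.26,.2],q(np.radians(75)))
st=ctrl.read_state(); print(st['time_s'],st['tcp_pos'],st['joint_positions'].round(2))
c0=np.array([.5318,.0490])
for cam,(x0,y0,w,h) in (('top',(305,295,50,50)),('side',(395,255,50,50))):
    s=snap(cam,cam+'6.png'); im=s['color'][y0:y0+h,x0:x0+w]; k=11
    im=cv2.convertScaleAbs(cv2.resize(im,None,fx=k,fy=k,interpolation=cv2.INTER_NEAREST),alpha=1.7)
    a=im.copy()
    for ang,col in((168,(0,0,255)),(170,(0,255,0)),(172,(255,0,0)),(174,(0,255,255))):
        u=np.array([np.cos(np.radians(ang)),np.sin(np.radians(ang))])
        P=[proj(s,np.append(c0+r*u,.085)) for r in(.145,.165,.188)]
        P=[tuple(int(v) for v in ((p-[x0,y0]+.5)*k)) for p in P]
        cv2.line(a,P[0],P[1],col,1); cv2.circle(a,P[2],3,col,1)
    cv2.imwrite(f'pics/{cam}6o.png',cv2.resize(np.hstack([im[:,:],a]),(800,400)))
```

```text
23.7167 [ 0.40035942 -0.25946161  0.19963869] [-0.83 -0.07  1.9   0.    1.31 -2.14]
```

View pics/top6o.png

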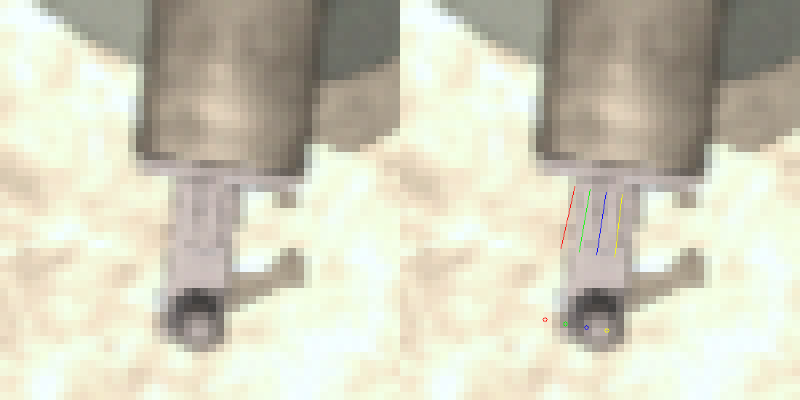

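View pics/side6o.png

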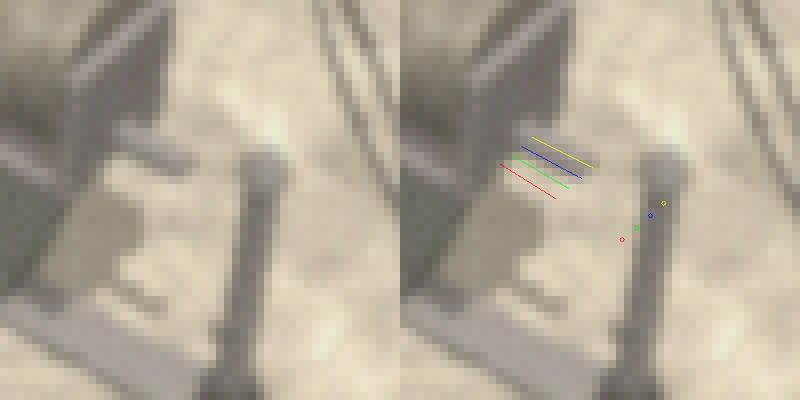

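View pics/side6.png

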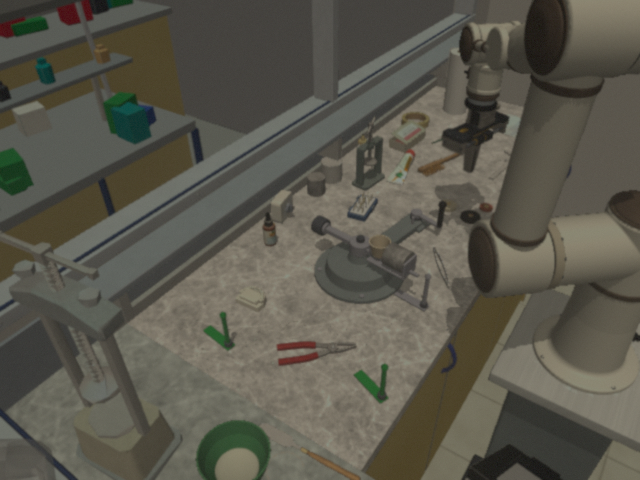

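The nose now sits at about 172.5–173° in both views and the post at about 172.8°, so it's centred. Next is the brake grip, which I'll push in arc steps with a force check at each one.

```bash
cat >> h.py <<'E'
PV=np.array([.509,-.209])
def bpose(b,gap=0,yaw=np.radians(-5)):
    a=np.pi+yaw-b; u=np.array([np.cos(a),np.sin(a)]); t=np.array([np.sin(a),-np.cos(a)])
    p=PV+.080*u-(.0075+.010+gap)*t
    return p,q(a-np.pi),t
E
python3 - <<'E'
from h import *
p,o,t=bpose(.12,.025)
print(p,ctrl.solve_ik([*p,.2],o))
ctrl.goto([*p,.18],o); ctrl.move_l([*p,.079],frame=o,rate=.15)
ctrl.wait(.2); f0=ctrl.read_state()['contact_force']
b=.12
p,o,t=bpose(b); ctrl.move_l([*p,.079],frame=o,rate=.05)
while b<.80:
    b+=.12 if b<.68 else .025
    p,o,t=bpose(b); ctrl.move_l([*p,.079],frame=o,rate=.05)
    st=ctrl.read_state(); f=(st['contact_force']-f0)[:2]@t; print(round(b,3),round(st['time_s'],2),f.round(1))
    if f<-6: break
s=snap('top','top7.png');cv2.imwrite('pics/top7z.png',cv2.resize(s['color'][220:340,370:490],None,fx=4,fy=4,interpolation=cv2.INTER_CUBIC))
s=snap('side','side7.png');cv2.imwrite('pics/side7z.png',cv2.resize(s['color'][150:270,370:490],None,fx=4,fy=4,interpolation=cv2.INTER_CUBIC))
for c in('top','side'): print([(r,at_z(snap(c),r['uv'],.09)) for r in ctrl.place_of('brake_grip',c)[:1]])
E
```

```text
[ 0.42196634 -0.23412753] [-7.57651152e-01 -5.84051087e-02  1.88593464e+00 -4.44089210e-16
  1.31406312e+00 -5.50384690e-01]
0.24 27.26 0.3
0.36 27.61 0.4
0.48 27.96 0.1
0.6 28.31 0.3
0.72 28.66 0.5
0.745 28.91 -1.0
0.77 29.16 0.1
0.795 29.41 -0.5
0.82 29.66 0.0
[]
[({'uv': [421.0, 215.9], 'confidence': 0.5}, array([ 0.46170171, -0.13521262,  0.09      ]))]
```

View pics/top7z.png

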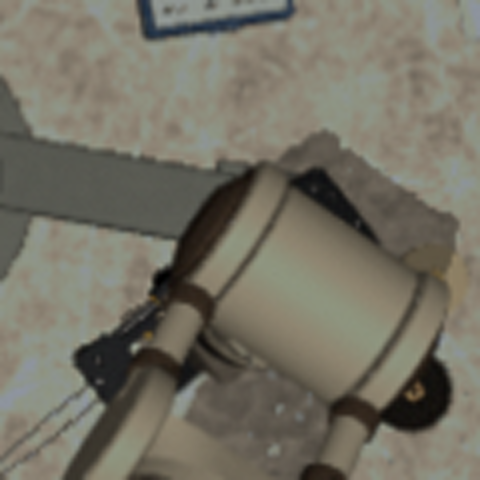

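View pics/side7z.png

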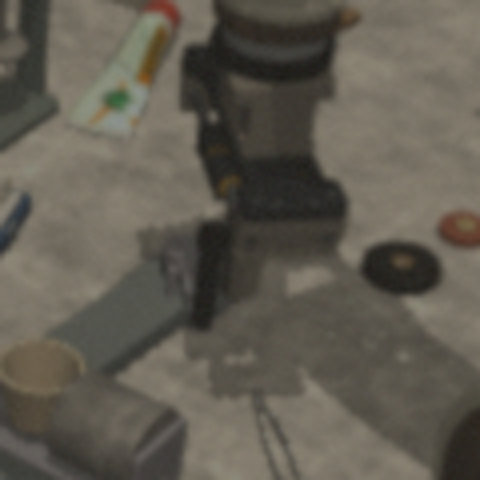

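The finger is behind the black grip (side zoom (210,275)) and the lever is close to the housing, with no stop felt yet. I'll keep going in small force-guarded steps until it meets the stop.

Run:
```python
from h import *
b=.82; F=[]
while b<1.02:
    b+=.015
    p,o,t=bpose(b); ctrl.move_l([*p,.079],frame=o,rate=.02)
    fs=[]
    for _ in range(3): fs.append(ctrl.read_state()['contact_force'][:2]@t); ctrl.wait(.02)
    f=np.mean(fs); print(round(b,3),f.round(1))
    if f<-4: break
print(ctrl.read_state()['time_s'])
ctrl.wait(.3)
p,o,t=bpose(b,.03); ctrl.move_l([*p,.079],frame=o,rate=.08); ctrl.move_l([*p,.2],frame=o,rate=.2)
ctrl.goto([.36,-.40,.23],o)
print(ctrl.read_state()['time_s'])
s=snap('top','top8.png');cv2.imwrite('pics/top8z.png',cv2.resize(s['color'][200:350,270:460],None,fx=4,fy=4,interpolation=cv2.INTER_CUBIC))
for l,z in(('brake_grip',.09),('brake_pivot',.042),('nose',.085),('post',.085)): print(l,[(r['confidence'],at_z(s,r['uv'],z)) for r in ctrl.place_of(l,'top')[:3]])
s=snap('side','side8.png')
for l,z in(('brake_grip',.09),('brake_pivot',.042),('nose',.085),('post',.085)): print(l,[(r['confidence'],at_z(s,r['uv'],z)) for r in ctrl.place_of(l,'side')[:3]])
```

```text
0.835 -0.8
0.85 -0.6
0.865 -0.4
0.88 -0.9
0.895 -0.1
0.91 -0.8
0.925 -4.8
32.0083
34.5583
brake_grip [(0.78, array([ 0.47136852, -0.14226209,  0.09      ])), (0.41, array([ 0.36133501, -0.06564444,  0.09      ]))]
brake_pivot [(0.71, array([ 0.51148093, -0.20303258,  0.042     ]))]
nose [(0.65, array([0.37314596, 0.07029223, 0.085     ]))]
post [(0.66, array([0.64339342, 0.41149708, 0.085     ])), (0.58, array([0.29633763, 0.34065062, 0.085     ])), (0.57, array([0.34573621, 0.07464657, 0.085     ]))]
brake_grip [(0.81, array([ 0.46573472, -0.12627272,  0.09      ]))]
brake_pivot [(0.92, array([ 0.51255056, -0.22053606,  0.042     ]))]
nose [(0.57, array([0.35911957, 0.07452156, 0.085     ]))]
post [(0.72, array([0.63375982, 0.41005088, 0.085     ])), (0.71, array([0.30545906, 0.34037646, 0.085     ])), (0.7, array([0.34970307, 0.07527356, 0.085     ]))]
```

View pics/top8z.png

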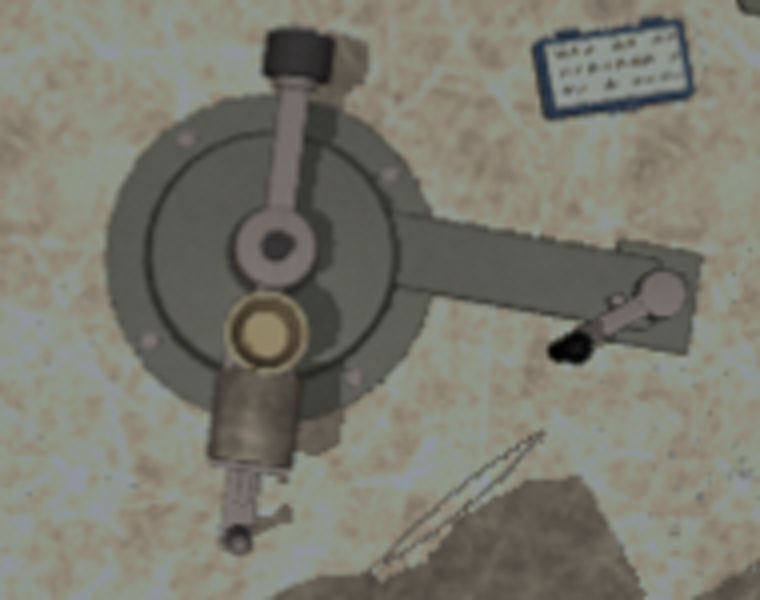

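View pics/side8.png

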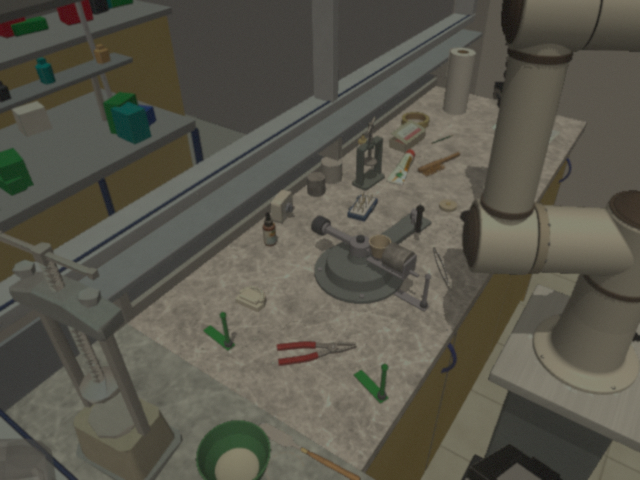

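The lever rests against its stop pin (top zoom (615,300)). The measured grip direction of about 123° corresponds to brake ≈ 0.9. The nose still lines up with the post and the bystanders haven't moved. Handing in.

Run:
```python
from h import *
st=ctrl.read_state(); print(st['time_s'],st['contact_force'].round(1)); ctrl.job_done()
```

```text
35.0583 [ 0.9 -1.3  0.4]
the job is handed in; nothing more can be done
```

The centrifuge is parked with its nose pointing at the steel loading post, the brake lever is against its stop, and I handed the job in at about 35 s of the 58 s allowed. No verdict was reported.

- **Beam:** I pushed the bare bar with closed fingers about 171° counter-clockwise. The first pass stopped about 2.5° short (roughly 7 mm at the nose), so I nudged it on. In the last close-up overlays the nose is at about 172.5–173° and the post at about 172.8°, in both camera views.
- **Brake:** I pushed the lever by its grip until the force rose to about 5 N at the stop. In the last top picture it rests on the stop pin, and the grip direction there gives about 0.9 rad.
- **At the end:** The bystanders look unmoved in the last pictures. The gripper is well clear of everything, and the force reading is within a newton or two of zero.
- **Disagreements:** The trained networks put single points up to about 15 mm apart between the two cameras. For the nose and post I relied on the close-up overlays instead.

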